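# Load the full slide carton into its holder and clamp it

## Task

Two identical closed cartons of microscope slides stand on the steel tray, one full, the other nearly used up: lift the left-hand one and set it back, then lift the right-hand one, to find out which is the heavier. Put the heavier one into the carton holder on the desk, pushed fully home against the backstop, and turn the holder's thumbscrew clockwise until it seats and its foot grips the carton. The lighter carton must finish standing on the tray; leave the beaker, the timer and the dropper bottle where they are.

Things in the scene. Friction and masses are not known exactly. Their poses are not given: they have to be found in the camera images.
- carton_p_center (a point): Centre (half-way up) of one of two closed slide cartons: box 82 mm long along its own y, 56 mm along its own x, 34 mm high, lid glued shut. The two look alike; neither place nor name tells which is full. Each weighs 0.1 to 0.55 kg, the full one at least 0.14 kg more than the other. They start on the tray's floor, 40 mm or more apart, long side roughly along world x.
- carton_q_center (a point): Centre of the other carton: same looks, same size.
- tray: Flat pressed-steel instrument tray, 398 mm along its own y, 211 mm along its own x, fixed to the desk. Origin: centre of its underside; +y points to the robot's left. Its floor is 2 mm above the desk, its rim 20 mm; the flat floor reaches 85 mm (x) and 160 mm (y) from the centre. One carton starts in its left half, one in its right half.
- holder: Carton holder of bent aluminium sheet, fixed to the desk, open in front. Origin: on the desk, under the centre of a carton that is fully home; own +x is the direction of insertion (away from the robot, give or take 0.3 rad), z up. It has no floor: the carton slides in on the desk, long side along x, to the backstop (50 mm high), whose face is at x = +41 mm.
- clamp_screw (a joint): Angle of the thumbscrew (rad), growing clockwise seen from above. It starts between 0 and 0.5 and seats on a hard stop at 1.5; before that it turns against a friction of about 0.06 N m (a little more over the last 0.3 rad, when the foot meets the carton), and stays where it is left, give or take 0.1 rad.
- clamp_screw_grip (a point): Middle of the thumbscrew's knurled round black head, on its upright axis: 28 mm in diameter, 19 mm high, centre 68.5 mm and underside 59 mm above the desk, over a 17 mm boss on the tongue. It lies at x = +22 mm in the holder's frame. The head does not move up or down as it turns.
- clamp_foot: Rubber foot, 18 mm in diameter, under the tongue on the screw's axis. Origin: centre of its underside, 37.6 mm above the desk with the screw at 0; it sinks 3 mm per rad and meets a carton's top at about 1.2 rad.
- beaker_center (a point): Centre of a small glass beaker, 54 mm in diameter, 69 mm high: a bystander behind the work.
- timer_center (a point): Centre of a round wind-up timer, 61 mm in diameter, 46 mm high: a bystander.
- dropper_center (a point): Centre of an amber dropper bottle, 33 mm in diameter, 102 mm high: a bystander.
- holder_mouth (a point): Middle of the holder's mouth, on the desk at x = -37 mm in the holder's frame. Lead-in flares, 26 mm high like the side walls, stand 42 mm either side here and narrow to 33 mm at x = -18 mm; from there the side walls run parallel to the backstop. A carton that is home sticks out 4 mm in front of this point.
- holder_tongue (a point): Centre of the front edge of the tongue's underside, 46 mm above the desk, at x = -8 mm in the holder's frame. The tongue, 36 mm wide and 4 mm thick, reaches from here to the backstop and carries the thumbscrew, so the carton goes in under it from the front.

How it is judged:
By the outcome, as a careful person would: the job done as asked, in the order asked, and still so for the second after the job is handed in, with the robot touching nothing.
It also fails if it takes over 72 s, if anything falls off the work surface, if the arm or the gripper's body presses on something with over 40 N, if the wrist force passes 120 N, or if a joint passes its speed limit or range.

## Robot

A 7-joint arm with a two-finger parallel gripper is mounted at the origin on a cart in front of the work surface, level with it; the furniture and walls round the work are solid. World frame = base frame: x ahead of the robot, y to its left, z up, the work surface at z = 0. Lengths are in m, angles in rad, forces in N, time in s.
With the tool pointing down it reaches from about 0.425 to 0.825 m from the base axis. Payload 3.6 kg.
Tool frame: the origin (TCP) lies at the very end of the fingers, on their centre line; the grasp point (between the pads) lies 19 mm behind it; z points along the fingers, y is the line along which they close (so a half turn about z gives the same grasp; the last joint's range is limited). The gripper opens to 93 mm and grips with 3 to 60 N. Pads are 15 mm wide; open, the fingers measure 128 mm over their backs; the gripper's body (75 mm by 188 mm) begins 65 mm behind the grasp point.
Start: joints at [1.169, 0.615, -0.013, 1.423, 0.008, 1.103, -0.04], TCP at [0.238, -0.605, 0.219] pointing down, gripper open.
Joint ranges: [-3.12, 3.12], [-0.3, 2.06], [-1.34, 1.32], [0.26, 2.42], [-1.36, 4.5], [0.01, 1.98], [-2.84, 2.84]. Speed limits (rad/s): [2.79, 2.79, 3.14, 3.14, 3.14, 3.14, 3.14].

## Interface

Orientations are given as a 3x3 rotation matrix whose columns are the frame's x, y, z axes.
In Python, from rig import sensors, eyes, order gives the robot as it stands.
- The arm moves only by the shell command python3 -m pendant 'ROWS'. ROWS is JSON, a list of rows, each a list of 7 numbers: the shift along the tool's x, y, z each as a share of 500 mm, from -1 to 1, then the turn, a rotation vector about the tool's x, y, z each as a share of 1.5 rad, from -1 to 1, then the opening, from -1 (shut) to 1 (fully open). A call has exactly 10 rows; each row is the pose to reach, as a shift and turn from the pose commanded when the call began, along the tool's axes at that moment; what a row does not reach only later rows make up. A row lasts 1/8 s, in which the tool goes at most 62.5 mm and 10.7 degrees, less where a joint would pass 70% of its speed; a pose out of reach is approached as far as the arm can. A call with a number of a shift or a turn outside -1 to 1 is refused whole. A call with a gripper value outside its range is refused whole. The fingers move at their own pace and stop on an object; the grip force is fixed at half the most. Time passes only in rows, so rows that repeat a pose let the fingers close, or fill a call up. It gives the time, the measured TCP pose, the force, the opening and the grip force at its end, in the units of the state.
- sensors.observe(): the state, without advancing time (a new reading comes with each control period).
- eyes.camera(name): name is "side" or "top"; returns (picture, depth): 420x560x3 uint8, red, green, blue; 420x560 float32, m along the optical axis (not along the pixel's ray), 0 where there is no reading.
- eyes.camera_params(name): a dict with "fov_y" (degrees; the focal length in pixels is half the picture's height over the tangent of half this angle, whatever the lens; pixels are square), "cx", "cy" (the principal point, pixels), "R" (3x3) and "t" (3): a world point X has camera coordinates R X + t. Camera axes: x right, y down, z forward; pixel columns grow to the right and rows downward; lengths in m; the calibration is good to about 2 mm. A picture is of the moment at which its call begins. camera_params takes no time and is no camera call.
- order.sign_off(): hands the job in; it is judged then, once.
Trained networks look in the newest picture that a camera, given by its name, has taken for a name from the list of things; names that differ only in an ending like _2 or _b are one class to them, and where a whole thing is asked for, a point or a joint stands for the part that bears it (a point fixed in the world has none). Each returns a list of dicts, best first, with "confidence" (0 to 1); they miss things now and then, are a little off and sometimes report something else, mostly with a low value. They report only what shows in the picture. A call takes as long as a camera call.
- eyes.spot_in(target, camera): "rect" ([left, top, right, bottom] in pixels, round what is visible of it).
- eyes.silhouettes(target, camera): "region" (420x560 bool, what is visible of it) and "rect" ([left, top, right, bottom] in pixels, round what is visible of it).
- eyes.place_of(target, camera): "centre" ([column, row] in pixels: a listed point, or the origin of a listed thing).
The state is a dict: "t": time; "q": joint angles; "joint_vel": joint speeds; "joint_torque": joint torques, N m; "tool_pos": TCP position; "tool_rot": TCP orientation; "contact_force": force on the tool from outside, world axes, zero at the start; "ft_torque": the same for the moment, N m; "finger_gap": opening from 0.0 (shut) to 1.0 (fully open); "grasp_force": force on a finger pad.
Only numpy, scipy, OpenCV 4.12 (cv2) and the standard library are available. Lean on these libraries where they do the work, as an engineer would, in place of code of your own. Each camera call takes 0.05 s, during which the arm holds its last target. There are 200 camera calls.

## Working session

There is one attempt and no reset: what is moved stays moved. The work goes in short steps, Python scripts to look and compute and a shell command to move; the robot and the scene stay as the last step left them, time stands still between calls to the robot, and variables do not carry over. Pictures are saved under pics/ and viewed, at most 10 in all, crops included, and the job is handed in when it is done.

```bash
ls; mkdir -p pics; cat > h.py <<'E'
import numpy as np, cv2
from rig import sensors, eyes, order
def ray(cam,px):
    p=eyes.camera_params(cam); f=210/np.tan(np.radians(p["fov_y"])/2)
    R=np.array(p["R"]);t=np.array(p["t"])
    d=R.T@np.array([(px[0]-p["cx"])/f,(px[1]-p["cy"])/f,1]); return -R.T@t,d
def onz(cam,px,z):
    o,d=ray(cam,px); return o+d*(z-o[2])/d[2]
def cloud(cam,depth):
    p=eyes.camera_params(cam); f=210/np.tan(np.radians(p["fov_y"])/2)
    v,u=np.mgrid[:420,:560]
    C=np.stack([(u-p["cx"])/f*depth,(v-p["cy"])/f*depth,depth],-1)
    return (C-np.array(p["t"]))@np.array(p["R"])
E
python3 - <<'E'
from h import *
np.set_printoptions(precision=4,suppress=True)
D={}
for c in("top","side"):
    im,d=eyes.camera(c); cv2.imwrite(f"pics/{c}0.png",im[:,:,::-1]); D[c]=d
    print(c,ray(c,[280,210]))
for n,z in [("carton_p_center",.019),("holder",0),("clamp_screw_grip",.0685),("holder_mouth",0),("holder_tongue",.046),("tray",0),("beaker_center",.035),("timer_center",.023),("dropper_center",.05)]:
    for c in("top","side"):
        for r in eyes.place_of(n,c)[:3]: print(n,c,round(r["confidence"],2),np.round(r["centre"],1),onz(c,r["centre"],z))
P=cloud("top",D["top"])
for r in eyes.silhouettes("carton_p_center","top")[:3]:
    m=r["region"]&(abs(P[...,2]-.036)<.008)
    q=P[m]; print(r["confidence"],r["rect"],m.sum(),np.median(q[:,2]),cv2.minAreaRect(q[:,:2].astype(np.float32)*1000))
print(sensors.observe())
E
```

```text
pics
top (array([0.4368, 0.1696, 1.1265]), array([ 0.1526, -0.0068, -0.9883]))
side (array([ 0.1693, -0.4847,  0.5728]), array([ 0.4685,  0.6915, -0.5501]))
carton_p_center top 0.88 [183.6 232.9] [0.5631 0.3638 0.019 ]
carton_p_center side 0.93 [219.  188.8] [0.5717 0.3762 0.019 ]
carton_p_center side 0.31 [247.5 221.5] [0.5566 0.2146 0.019 ]
holder top 0.57 [377.6 222.1] [ 0.5811 -0.0451  0.    ]
holder side 0.66 [326.9 289.7] [ 0.5765 -0.0362  0.    ]
clamp_screw_grip top 0.65 [379.6 206.2] [ 0.6044 -0.0375  0.0685]
clamp_screw_grip side 0.62 [338.3 255.6] [ 0.6003 -0.034   0.0685]
holder_tongue top 0.61 [381.4 222.3] [ 0.5747 -0.044   0.046 ]
holder_tongue side 0.74 [332.6 272.2] [ 0.5806 -0.0436  0.046 ]
tray top 0.74 [212.  241.3] [0.5464 0.3069 0.    ]
tray side 0.63 [224.  209.9] [0.5492 0.3118 0.    ]
beaker_center top 0.81 [346.8 154.1] [0.7217 0.0197 0.035 ]
beaker_center top 0.25 [421.9 157.7] [ 0.7111 -0.1375  0.035 ]
beaker_center side 0.57 [330.5 272.6] [ 0.5854 -0.033   0.035 ]
beaker_center side 0.56 [358.6 230.9] [0.716  0.0329 0.035 ]
timer_center top 0.83 [421.5 15
[... 299 characters left out ...]
05.2, 249.0] 1104 0.037521526032752044 ((566.9945068359375, 364.5784912109375), (83.0185546875, 56.14317321777344), 76.58563995361328)
0.42 [372.4, 198.5, 388.4, 214.9] 0 nan ((0.0, 0.0), (0.0, 0.0), 0.0)
{'t': 1.05, 'q': array([ 1.1695,  0.6149, -0.0126,  1.4234,  0.0081,  1.1034, -0.0404]), 'joint_vel': array([ 0.0004,  0.0007,  0.0014,  0.0004,  0.0001,  0.0007, -0.0004]), 'joint_torque': array([  0.0001, -45.8842,   0.209 , -16.6037,  -0.061 ,   0.0132,
         0.    ]), 'tool_pos': array([ 0.238 , -0.6048,  0.2186]), 'tool_rot': array([[ 0.9306,  0.3661,  0.    ],
       [ 0.3661, -0.9306,  0.0001],
       [ 0.    , -0.0001, -1.    ]]), 'contact_force': array([-0.6403, -0.1574,  0.0635]), 'ft_torque': array([-0.0167,  0.0343, -0.0394]), 'grasp_force': 0.0, 'finger_gap': 0.9986357987830047}
  return _methods._mean(a, axis=axis, dtype=dtype,
  ret = ret.dtype.type(ret / rcount)
```

View pictures.

View pics/top0.png

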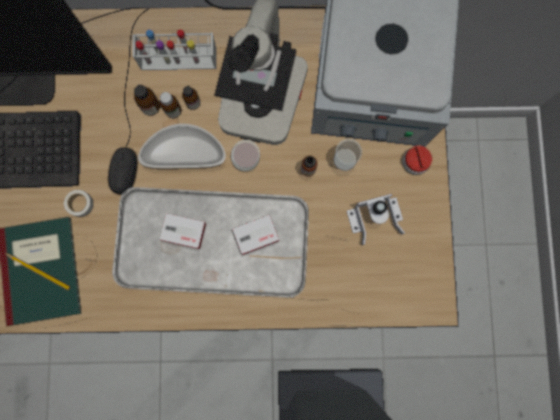

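View pics/side0.png

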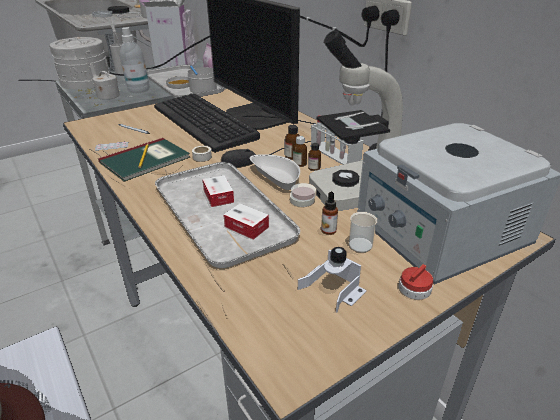

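The top view shows the two cartons at about (183,232) and (256,235). The holder opens toward the robot with its screw at (380,207), and the bystanders stand behind it. Next I'll fit the cartons and the holder from depth.

```bash
cat >> h.py <<'E'
def fitbox(P,lo,hi,x,y):
    m=(P[...,2]>lo)&(P[...,2]<hi)&(P[...,0]>x[0])&(P[...,0]<x[1])&(P[...,1]>y[0])&(P[...,1]<y[1])
    return m
def cartons(P,x=(.44,.66),y=(.15,.46)):
    m=fitbox(P,.028,.05,x,y).astype(np.uint8)
    n,l,s,_=cv2.connectedComponentsWithStats(m)
    for i in range(1,n):
        if s[i,4]>300:
            q=P[l==i]; c,wh,a=cv2.minAreaRect(q[:,:2].astype(np.float32)*1000)
            if wh[0]<wh[1]: a-=90
            print("carton",np.round(c,1),np.round(wh,1),"long axis deg",round((a+90)%180-90,1),"z",np.median(q[:,2]),"mean",q.mean(0))
E
python3 - <<'E'
from h import *
np.set_printoptions(precision=4,suppress=True)
im,d=eyes.camera("top"); P=cloud("top",d); cartons(P)
Z=P[...,2]
box=fitbox(P,-1,1,(.5,.7),(-.13,.05))
print("desk",np.median(P[box][:,2]))
for n,lo,hi in(("head",.07,.09),("tongue",.04,.055),("walls",.015,.035)):
    q=P[box&(Z>lo)&(Z<hi)]; print(n,len(q),q.mean(0),np.median(q,0),cv2.minAreaRect(q[:,:2].astype(np.float32)*1000))
q=P[box&(Z>.006)]
G=np.zeros((400,360,3),np.uint8)  # 2px/mm map; rows x down from .7
for X in P[box]: 
    pass
up=cv2.resize(im[180:260,330:430,::-1],None,fx=8,fy=7,interpolation=cv2.INTER_CUBIC); 
zz=cv2.resize((np.clip(Z[180:260,330:430],0,.09)/.09*255).astype(np.uint8),None,fx=4,fy=4,interpolation=0)
u2=cv2.resize(im[180:260,330:430,::-1],None,fx=4,fy=4,interpolation=cv2.INTER_CUBIC)
cv2.imwrite("pics/h.png",np.hstack([u2,cv2.applyColorMap(zz,cv2.COLORMAP_JET)]))
E
```

```text
carton [567.  364.2] [83.1 56.5] long axis deg 76.5 z 0.03744187347254823 mean [0.5666 0.3637 0.0374]
carton [557.  213.4] [56.8 82.5] long axis deg -70.0 z 0.037861665812932974 mean [0.5565 0.2131 0.0378]
desk 0.0021132491322831204
head 171 [ 0.6058 -0.0339  0.079 ] [ 0.6027 -0.0355  0.0794] ((648.05224609375, -9.720539093017578), (133.9353485107422, 28.578933715820312), 30.819684982299805)
tongue 308 [ 0.6104 -0.03    0.0511] [ 0.606  -0.0321  0.0516] ((636.699951171875, -44.869422912597656), (162.87261962890625, 125.10179138183594), 89.63580322265625)
walls 338 [ 0.622  -0.0537  0.0253] [ 0.6072 -0.0692  0.0264] ((635.9302978515625, -61.94439697265625), (172.3543701171875, 158.6704559326172), 14.281342506408691)
```

View pics/h.png

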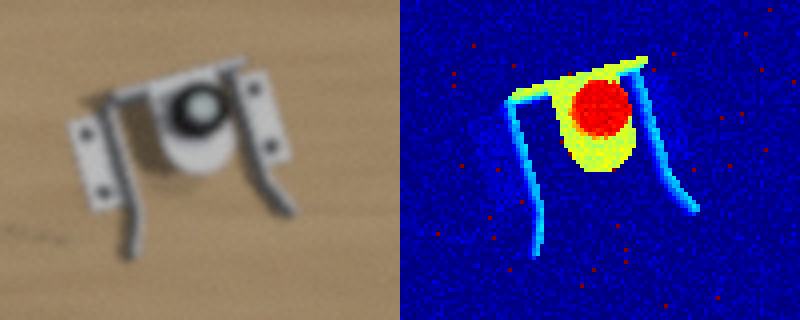

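The crop shows the open front facing down and slightly left, with the head at about (600,108) in the depth map. Next I'll fit the holder yaw and add a planning helper.

```bash
cat >> h.py <<'E'
from scipy.spatial.transform import Rotation as Ro
def plan(p,ydeg,s=None):
    """shares for TCP at p, tool down, closing axis at ydeg (mod 180, nearest)"""
    s=s or sensors.observe(); R=np.array(s["tool_rot"])
    best=None
    for k in(0,180):
        a=np.radians(ydeg+k); y=np.array([np.cos(a),np.sin(a),0]); z=np.array([0,0,-1.])
        T=np.column_stack([np.cross(y,z),y,z]); v=Ro.from_matrix(R.T@T).as_rotvec()
        if best is None or np.linalg.norm(v)<np.linalg.norm(best): best=v
    print("shift",np.round(R.T@(np.array(p)-s["tool_pos"])/.5,4),"turn",np.round(best/1.5,4))
def st():
    s=sensors.observe(); print(round(s["t"],2),np.round(s["tool_pos"],4),"y",round(float(np.degrees(np.arctan2(s["tool_rot"][1,1],s["tool_rot"][0,1]))),1),"F",np.round(s["contact_force"],2),"M",np.round(s["ft_torque"],2),s["finger_gap"],s["grasp_force"],"q7",s["q"][6]); return s
E
python3 - <<'E'
from h import *
im,d=eyes.camera("top"); P=cloud("top",d); Z=P[...,2]-.002
b=fitbox(P,-1,1,(.5,.66),(-.13,.05))
def comp(m):
    n,l,s,_=cv2.connectedComponentsWithStats(m.astype(np.uint8)); return P[l==1+np.argmax(s[1:,4])]
h=comp(b&(Z>.065)&(Z<.085)); print("head",h.mean(0),cv2.minEnclosingCircle(h[:,:2].astype(np.float32)*1000))
w=P[b&(Z>.02)&(Z<.03)]
t=P[b&(Z>.04)&(Z<.053)]
# scan yaw: project, walls sharpest
best=[]
for a in np.arange(-5,35,1.):
    r=np.radians(a); v=-np.sin(r)*w[:,0]+np.cos(r)*w[:,1]
    H=np.histogram(v,bins=np.arange(v.min(),v.max(),.002))[0]; best.append(((H**2).sum(),a))
a=sorted(best)[-3:]; print(a)
far=t[np.linalg.norm(t[:,:2]-h.mean(0)[:2],axis=1)<.06]
r=np.radians(a[-1][1]);e=np.array([np.cos(r),np.sin(r)]);n=np.array([-e[1],e[0]])
u=(far[:,:2]-h.mean(0)[:2])@e; vv=(far[:,:2]-h.mean(0)[:2])@n
print("tongue/backstop u",np.percentile(u,[2,98])*1e3,"v",np.percentile(vv,[1,99])*1e3)
bs=far[u>.016]; p=np.polyfit(bs[:,1],bs[:,0],1); print("backstop yaw",np.degrees(np.arctan(-p[0])))
vw=(w[:,:2]-h.mean(0)[:2])@n; uw=(w[:,:2]-h.mean(0)[:2])@e
k=(uw>-.04)&(uw<.015); print("walls v",np.median(vw[k&(vw>0)]),np.median(vw[k&(vw<0)]))
plan([.55,-.15,.22],-40)
E
```

```text
head [ 0.60186121 -0.03583667  0.07874886] ((602.7335205078125, -37.0095100402832), 14.514652252197266)
[(np.int64(3192), np.float64(15.0)), (np.int64(3234), np.float64(13.0)), (np.int64(3362), np.float64(14.0))]
tongue/backstop u [-27.0416984   23.12538718] v [-33.86922926  32.47912434]
backstop yaw 14.289269107565623
walls v 0.03356438886843134 -0.03537915152377749
shift [ 0.9138 -0.618  -0.0027] turn [-1.000e-04 -0.000e+00 -3.319e-01]
```

```bash
python3 -m pendant '[[0.1,-0.07,0,0,0,-0.04,0.6],[0.2,-0.14,0,0,0,-0.08,0.6],[0.3,-0.21,0,0,0,-0.12,0.6],[0.4,-0.28,0,0,0,-0.16,0.6],[0.5,-0.35,0,0,0,-0.2,0.6],[0.6,-0.42,0,0,0,-0.24,0.6],[0.7,-0.49,0,0,0,-0.28,0.6],[0.8,-0.56,0,0,0,-0.31,0.6],[0.914,-0.618,0,0,0,-0.332,0.6],[0.914,-0.618,0,0,0,-0.332,0.6]]'; python3 -c "
from h import *
st();plan([.567,.364,.12],-13.5)"
```

```text
t: 2.4
tool_pos: [0.5534, -0.1431, 0.2188]
tool_rot: [[0.634, 0.773, 0.003], [0.773, -0.634, 0.004], [0.005, -0.0, -1.0]]
contact_force: [-0.6, 0.4, 0.2]
finger_gap: 0.8
grasp_force: 0.0
2.4 [ 0.5534 -0.1431  0.2188] y -39.4 F [-0.55  0.43  0.16] M [-0.01  0.02 -0.03] 0.8004155811564763 0.0 q7 -0.5792983584490947
shift [ 0.8003 -0.6221  0.2019] turn [ 0.0005 -0.0034 -0.3009]
```

```bash
python3 -m pendant '[[0.09,-0.07,0,0,0,-0.03,0.6],[0.18,-0.14,0,0,0,-0.07,0.6],[0.28,-0.21,0,0,0,-0.1,0.6],[0.37,-0.28,0.02,0,0,-0.14,0.6],[0.46,-0.35,0.04,0,0,-0.17,0.6],[0.55,-0.43,0.08,0,0,-0.21,0.6],[0.64,-0.5,0.12,0,0,-0.24,0.6],[0.73,-0.57,0.16,0,0,-0.27,0.6],[0.8,-0.622,0.2,0,0,-0.301,0.6],[0.8,-0.622,0.2,0,0,-0.301,0.6]]'; python3 -c "
from h import *
st();plan([.567,.364,.012],-13.5)"
```

```text
t: 3.65
tool_pos: [0.5662, 0.3596, 0.1163]
tool_rot: [[0.239, 0.971, -0.004], [0.971, -0.239, 0.001], [-0.001, -0.004, -1.0]]
contact_force: [0.5, -0.7, -0.1]
finger_gap: 0.797
grasp_force: 0.0
3.65 [0.5662 0.3596 0.1163] y -13.8 F [ 0.46 -0.66 -0.12] M [-0.07 -0.05  0.  ] 0.7969223286924688 0.0 q7 -1.0468313881405187
shift [0.009  0.0003 0.2086] turn [-0.003   0.0004 -0.0035]
```

Descend and close (tip 10 mm above the tray floor).

```bash
python3 -m pendant '[[0,0,0.05,0,0,0,0.6],[0.005,0,0.1,0,0,0,0.6],[0.008,0,0.15,0,0,0,0.6],[0.008,0,0.18,0,0,0,0.6],[0.008,0,0.2,0,0,0,0.6],[0.008,0,0.206,0,0,0,0.6],[0.008,0,0.206,0,0,0,-1],[0.008,0,0.206,0,0,0,-1],[0.008,0,0.206,0,0,0,-1],[0.008,0,0.206,0,0,0,-1]]'; python3 -c "
from h import *
st();plan([.567,.364,.012],-13.5)"
```

```text
t: 4.9
tool_pos: [0.5699, 0.3607, 0.0164]
tool_rot: [[0.244, 0.97, 0.0], [0.97, -0.244, 0.001], [0.001, 0.0, -1.0]]
contact_force: [-1.6, -0.1, 2.0]
finger_gap: 0.601
grasp_force: 29.9
4.9 [0.5699 0.3607 0.0164] y -14.1 F [-1.63 -0.05  2.02] M [ 0.    0.22 -0.02] 0.6011080494343588 29.91119921207428 q7 -1.0860292052920972
shift [ 0.0051 -0.0072  0.0088] turn [ 0.0001 -0.0005 -0.0071]
```

```bash
python3 -m pendant '[[0,0,-0.02,0,0,0,-1],[0,0,-0.05,0,0,0,-1],[0,0,-0.08,0,0,0,-1],[0,0,-0.11,0,0,0,-1],[0,0,-0.12,0,0,0,-1],[0,0,-0.12,0,0,0,-1],[0,0,-0.12,0,0,0,-1],[0,0,-0.12,0,0,0,-1],[0,0,-0.12,0,0,0,-1],[0,0,-0.12,0,0,0,-1]]'; python3 -c "
from h import *
st();[ (eyes.camera('top'),st()) for _ in range(3)]"
```

```text
t: 6.15
tool_pos: [0.5698, 0.3602, 0.0755]
tool_rot: [[0.244, 0.97, -0.0], [0.97, -0.244, -0.0], [-0.0, -0.0, -1.0]]
contact_force: [0.6, 0.1, -0.4]
finger_gap: 0.596
grasp_force: 29.9
6.15 [0.5698 0.3602 0.0755] y -14.1 F [ 0.57  0.12 -0.44] M [-0.08 -0.09  0.01] 0.5955385157198475 29.907069504261017 q7 -1.0652724968432532
6.2 [0.5698 0.3602 0.0756] y -14.1 F [-0.06 -0.67 -0.69] M [-0.05 -0.06  0.04] 0.6019964662178497 29.90710347890854 q7 -1.0652635465803844
6.25 [0.5698 0.3602 0.0756] y -14.1 F [-0.26 -0.05 -1.49] M [-0.06 -0.08 -0.01] 0.5988219426560892 29.90710347890854 q7 -1.0652502396713468
6.3 [0.5698 0.3603 0.0757] y -14.1 F [ 0.15 -1.29 -1.6 ] M [-0.05 -0.06 -0.05] 0.6017686569484754 29.907051622867584 q7 -1.0652487508102186
```

```bash
python3 - <<'E'
from h import *
f=[];t=[]
for _ in range(6):
    im,d=eyes.camera("top"); s=sensors.observe(); f.append(s["contact_force"][2]); t.append(s["joint_torque"])
print(np.mean(f),np.mean(t,0)); cartons(cloud("top",d)); 
m=fitbox(cloud("side",eyes.camera("side")[1]),.06,.12,(.5,.64),(.28,.44)); print(m.sum())
E
python3 -m pendant '[[0,0,0.02,0,0,0,-1],[0,0,0.05,0,0,0,-1],[0,0,0.08,0,0,0,-1],[0,0,0.1,0,0,0,-1],[0,0,0.11,0,0,0,-1],[0,0,0.118,0,0,0,-1],[0,0,0.12,0,0,0,-1],[0,0,0.12,0,0,0,0.6],[0,0,0.12,0,0,0,0.6],[0,0,0.12,0,0,0,0.6]]'
```

```text
-1.240522941434303 [-1.47184183e-03 -5.12129277e+01 -3.57725918e+00 -1.42057714e+01
 -3.40644171e-02 -6.71441678e-02  2.83698628e-04]
carton [556.9 213.2] [56.3 82.6] long axis deg -69.9 z 0.037861126647032645 mean [0.5567444  0.21292106 0.0377638 ]
896
t: 7.9
tool_pos: [0.57, 0.3603, 0.0159]
tool_rot: [[0.244, 0.97, 0.0], [0.97, -0.244, 0.0], [0.0, 0.0, -1.0]]
contact_force: [0.5, -0.3, 0.7]
finger_gap: 0.793
grasp_force: 0.0
```

```bash
python3 -m pendant '[[0,0,-0.05,0,0,0,0.6],[0,0,-0.1,0,0,0,0.6],[0,0,-0.15,0,0,0,0.6],[0,0,-0.2,0,0,0,0.6],[0,0,-0.25,0,0,0,0.6],[0,0,-0.25,0,0,0,0.6],[0,0,-0.25,0,0,0,0.6],[0,0,-0.25,0,0,0,0.6],[0,0,-0.25,0,0,0,0.6],[0,0,-0.25,0,0,0,0.6]]'; python3 -c "
from h import *
st();plan([.557,.213,.12],20);plan([.557,.213,.12],20-180)"
```

```text
t: 9.15
tool_pos: [0.5697, 0.3601, 0.1402]
tool_rot: [[0.244, 0.97, -0.001], [0.97, -0.244, -0.0], [-0.001, -0.001, -1.0]]
contact_force: [0.4, -0.3, 0.3]
finger_gap: 0.799
grasp_force: 0.0
9.15 [0.5697 0.3601 0.1402] y -14.1 F [ 0.4  -0.25  0.32] M [-0.07 -0.08 -0.02] 0.7988588147965635 0.0 q7 -1.0428145662560007
shift [-0.2916  0.0472  0.0405] turn [-5.00e-04  2.00e-04 -3.97e-01]
shift [-0.2916  0.0472  0.0405] turn [-5.00e-04  2.00e-04 -3.97e-01]
```

```bash
python3 -m pendant '[[-0.05,0.01,0,0,0,-0.08,0.6],[-0.11,0.02,0,0,0,-0.16,0.6],[-0.17,0.03,0,0,0,-0.24,0.6],[-0.22,0.04,0,0,0,-0.32,0.6],[-0.27,0.047,0,0,0,-0.37,0.6],[-0.292,0.047,0,0,0,-0.397,0.6],[-0.292,0.047,0.04,0,0,-0.397,0.6],[-0.292,0.047,0.08,0,0,-0.397,0.6],[-0.292,0.047,0.1,0,0,-0.397,0.6],[-0.292,0.047,0.1,0,0,-0.397,0.6]]'; python3 -c "
from h import *
st();plan([.557,.213,.013],20)"
```

```text
t: 10.4
tool_pos: [0.5567, 0.2128, 0.0901]
tool_rot: [[-0.342, 0.94, -0.001], [0.94, 0.342, -0.0], [-0.0, -0.001, -1.0]]
contact_force: [0.5, 0.5, 0.4]
finger_gap: 0.805
grasp_force: 0.0
10.4 [0.5567 0.2128 0.0901] y 20.0 F [0.51 0.51 0.42] M [ 0.01 -0.12 -0.01] 0.8049536664685858 0.0 q7 -0.4291126213963814
shift [0.0002 0.0008 0.1543] turn [-0.0008  0.      0.    ]
```

```bash
python3 -m pendant '[[0,0,0.04,0,0,0,0.6],[0,0,0.08,0,0,0,0.6],[0,0,0.12,0,0,0,0.6],[0,0,0.145,0,0,0,0.6],[0,0,0.154,0,0,0,0.6],[0,0,0.154,0,0,0,0.6],[0,0,0.154,0,0,0,-1],[0,0,0.154,0,0,0,-1],[0,0,0.154,0,0,0,-1],[0,0,0.154,0,0,0,-1]]'; python3 -m pendant '[[0,0,-0.02,0,0,0,-1],[0,0,-0.05,0,0,0,-1],[0,0,-0.08,0,0,0,-1],[0,0,-0.11,0,0,0,-1],[0,0,-0.12,0,0,0,-1],[0,0,-0.12,0,0,0,-1],[0,0,-0.12,0,0,0,-1],[0,0,-0.12,0,0,0,-1],[0,0,-0.12,0,0,0,-1],[0,0,-0.12,0,0,0,-1]]';  python3 - <<'E'
from h import *
f=[]
for _ in range(6):
    im,d=eyes.camera("top"); s=sensors.observe(); f.append(s["contact_force"])
print(np.mean(f,0)); cartons(cloud("top",d)); P=cloud("top",d)
m=fitbox(P,.08,.115,(.5,.62),(.15,.28)); print(m.sum())
st()
e=np.array([.969,.247,0]); o=np.array([.5807,-.0419,0])
plan(list(o-e*.10+[0,0,.09]),104.3);plan(list(o-e*.10+[0,0,.09]),12)
E
```

```text
t: 11.65
tool_pos: [0.5573, 0.213, 0.0142]
tool_rot: [[-0.342, 0.94, 0.001], [0.94, 0.342, 0.0], [-0.0, 0.001, -1.0]]
contact_force: [-0.7, -0.9, 2.9]
finger_gap: 0.597
grasp_force: 30.0
t: 12.9
tool_pos: [0.5569, 0.2129, 0.0735]
tool_rot: [[-0.342, 0.94, -0.0], [0.94, 0.342, -0.0], [0.0, -0.0, -1.0]]
contact_force: [-0.1, 0.9, -4.1]
finger_gap: 0.602
grasp_force: 30.0
[ 0.18012713  0.16490434 -3.76545045]
carton [572.9 363.1] [82.6 56.7] long axis deg 77.3 z 0.03756634689315931 mean [0.57231397 0.36272916 0.03742121]
25
13.2 [0.5571 0.2129 0.0737] y 20.0 F [ 0.8   0.03 -3.97] M [-0.   -0.06 -0.  ] 0.6016712157080586 29.999191761016846 q7 -0.442229008251576
shift [-0.4752 -0.3288 -0.0326] turn [ 1.000e-04  0.000e+00 -9.809e-01]
shift [-0.4752 -0.3288 -0.0326] turn [ 0.0001 -0.      0.093 ]
```

The left carton weighs about 1.3 N and the right about 3.8 N, so the right one is heavier and goes to the holder.

```bash
python3 -m pendant '[[-0.03,-0.02,-0.03,0,0,-0.06,-1],[-0.08,-0.05,-0.04,0,0,-0.15,-1],[-0.14,-0.09,-0.04,0,0,-0.25,-1],[-0.2,-0.13,-0.04,0,0,-0.35,-1],[-0.26,-0.17,-0.04,0,0,-0.45,-1],[-0.32,-0.21,-0.04,0,0,-0.55,-1],[-0.37,-0.25,-0.04,0,0,-0.65,-1],[-0.42,-0.29,-0.04,0,0,-0.75,-1],[-0.46,-0.32,-0.04,0,0,-0.85,-1],[-0.475,-0.329,-0.035,0,0,-0.94,-1]]'; python3 - <<'E'
from h import *
e=np.array([.969,.247,0]); o=np.array([.5807,-.0419,0])
st();plan(list(o-e*.10+[0,0,.015]),104.3)
E
```

```text
t: 14.45
tool_pos: [0.4832, -0.0692, 0.0912]
tool_rot: [[-0.982, -0.188, -0.0], [-0.188, 0.982, -0.002], [0.001, -0.002, -1.0]]
contact_force: [-0.1, 0.2, -2.9]
finger_gap: 0.602
grasp_force: 30.0
14.45 [ 0.4832 -0.0692  0.0912] y 100.8 F [-0.1   0.24 -2.9 ] M [ 0.13 -0.17 -0.03] 0.6015587928605676 29.99699056148529 q7 1.075786337785164
shift [-0.0023  0.0052  0.1523] turn [-0.0012 -0.0005 -0.0404]
```

```bash
python3 -m pendant '[[-0.002,0.004,0.02,0,0,-0.02,-1],[-0.002,0.005,0.05,0,0,-0.04,-1],[-0.002,0.005,0.08,0,0,-0.04,-1],[-0.002,0.005,0.11,0,0,-0.04,-1],[-0.002,0.005,0.13,0,0,-0.04,-1],[-0.002,0.005,0.145,0,0,-0.04,-1],[-0.002,0.005,0.151,0,0,-0.04,-1],[-0.002,0.005,0.151,0,0,-0.04,-1],[-0.002,0.005,0.151,0,0,-0.04,-1],[-0.002,0.005,0.151,0,0,-0.04,-1]]'; python3 - <<'E'
from h import *
e=np.array([.969,.247,0]); o=np.array([.5807,-.0419,0])
for c in("top","side"):
    im,d=eyes.camera(c); cv2.imwrite(f"pics/{c}1.png",im[:,:,::-1]); 
    v=im[150:330,260:460,::-1] if c=="top" else im[200:380,230:430,::-1]
    globals()[c]=cv2.resize(v,None,fx=2,fy=2,interpolation=2)
cv2.imwrite("pics/b.png",np.hstack([top,side]))
st();plan(list(o-e*.052+[0,0,.014]),104.3)
E
```

```text
t: 15.7
tool_pos: [0.4844, -0.064, 0.016]
tool_rot: [[-0.969, -0.245, 0.001], [-0.245, 0.969, -0.0], [-0.001, -0.0, -1.0]]
contact_force: [-0.0, 0.0, -3.9]
finger_gap: 0.604
grasp_force: 30.0
15.8 [ 0.4843 -0.064   0.0159] y 104.2 F [ 0.64 -0.15 -3.47] M [ 0.07 -0.12 -0.01] 0.6005431088611242 29.99919444322586 q7 0.9744024495946498
shift [-0.0937 -0.0047  0.0038] turn [-0.0001  0.0002 -0.001 ]
```

View pics/b.png

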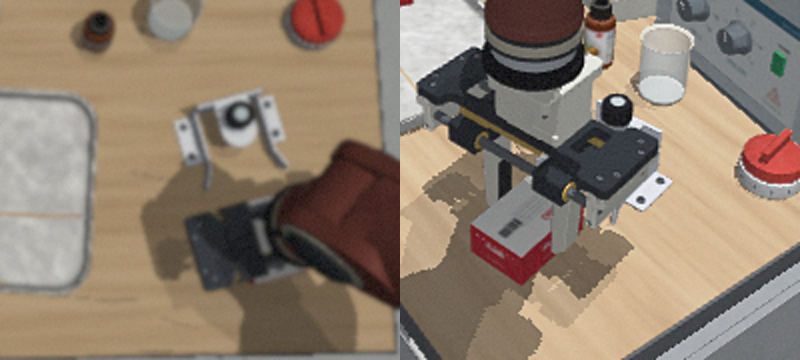

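The carton is held across its short side and lines up with the mouth (holder at about (235,125) in the left panel). Next I'll slide it in.

```bash
python3 -m pendant '[[-0.01,-0.002,0.001,0,0,0,-1],[-0.025,-0.005,0.002,0,0,0,-1],[-0.04,-0.005,0.003,0,0,0,-1],[-0.055,-0.005,0.004,0,0,0,-1],[-0.07,-0.005,0.004,0,0,0,-1],[-0.085,-0.005,0.004,0,0,0,-1],[-0.094,-0.005,0.004,0,0,0,-1],[-0.094,-0.005,0.006,0,0,0,-1],[-0.094,-0.005,0.007,0,0,0,-1],[-0.094,-0.005,0.007,0,0,0,-1]]'; python3 - <<'E'
from h import *
e=np.array([.969,.247,0]); o=np.array([.5807,-.0419,0])
st();plan(list(o-e*.052+[0,0,.012]),104.3)
E
```

```text
t: 17.05
tool_pos: [0.53, -0.0549, 0.0121]
tool_rot: [[-0.969, -0.246, -0.0], [-0.246, 0.969, -0.0], [0.0, -0.0, -1.0]]
contact_force: [-0.4, 0.3, -4.1]
finger_gap: 0.598
grasp_force: 30.0
17.05 [ 0.53   -0.0549  0.0121] y 104.2 F [-0.42  0.3  -4.11] M [ 0.1  -0.18 -0.01] 0.5984958506140694 29.999198019504547 q7 1.0236873930723713
shift [-0.0006  0.0002  0.0002] turn [-0.     -0.0003 -0.0009]
```

```bash
python3 -m pendant '[[0,0,0,0,0,0,0.3],[0,0,0,0,0,0,0.3],[0,0,0,0,0,0,0.3],[0,0,-0.03,0,0,0,0.3],[0,0,-0.07,0,0,0,0.3],[0,0,-0.11,0,0,0,0.3],[0.03,0,-0.12,0,0,0,-1],[0.07,0,-0.12,0,0,0,-1],[0.11,0,-0.12,0,0,0,-1],[0.13,0,-0.12,0,0,0,-1]]'; python3 -m pendant '[[0,0,0.03,0,0,0,-1],[0,0,0.06,0,0,0,-1],[0,0,0.09,0,0,0,-1],[0,0,0.11,0,0,0,-1],[0,0,0.115,0,0,0,-1],[0,0,0.115,0,0,0,-1],[0,0,0.115,0,0,0,-1],[0,0,0.115,0,0,0,-1],[0,0,0.115,0,0,0,-1],[0,0,0.115,0,0,0,-1]]'; python3 - <<'E'
from h import *
e=np.array([.969,.247,0]); o=np.array([.5807,-.0419,0])
im,d=eyes.camera("side"); P=cloud("side",d); m=fitbox(P,.03,.045,(.4,.62),(-.13,.03)); q=P[m]; print(len(q), ((q-o)@e).min(), np.percentile((q-o)@e,[1,5]))
st();plan(list(o-e*.0485+[0,0,.012]),104.3)
E
```

```text
t: 18.3
tool_pos: [0.4652, -0.0716, 0.0722]
tool_rot: [[-0.969, -0.245, -0.002], [-0.245, 0.969, -0.001], [0.002, -0.001, -1.0]]
contact_force: [0.4, -0.4, -0.2]
finger_gap: 0.268
grasp_force: 0.0
t: 19.55
tool_pos: [0.4675, -0.0708, 0.0148]
tool_rot: [[-0.969, -0.246, 0.0], [-0.246, 0.969, 0.0], [-0.0, -0.0, -1.0]]
contact_force: [0.6, -0.3, 1.0]
finger_gap: 0.005
grasp_force: 0.0
351 -0.12834877578475695 [-0.12760611 -0.12725319]
19.6 [ 0.4674 -0.0708  0.0148] y 104.2 F [-0.13 -0.04 -0.13] M [ 0.15 -0.12 -0.01] 0.0028481335973734962 0.0 q7 0.9587942417923888
shift [-0.1368  0.0002  0.0055] turn [-0.      0.0001 -0.001 ]
```

```bash
python3 -m pendant '[[-0.015,0,0.003,0,0,0,-1],[-0.03,0,0.005,0,0,0,-1],[-0.045,0,0.005,0,0,0,-1],[-0.06,0,0.005,0,0,0,-1],[-0.075,0,0.005,0,0,0,-1],[-0.09,0,0.005,0,0,0,-1],[-0.105,0,0.005,0,0,0,-1],[-0.118,0,0.005,0,0,0,-1],[-0.125,0,0.005,0,0,0,-1],[-0.128,0,0.005,0,0,0,-1]]'; python3 - <<'E'
from h import *
e=np.array([.969,.247,0]); o=np.array([.5807,-.0419,0])
st();plan(list(o-e*.0485+[0,0,.012]),104.3)
E
```

```text
t: 20.85
tool_pos: [0.5291, -0.055, 0.0123]
tool_rot: [[-0.969, -0.246, -0.001], [-0.246, 0.969, -0.0], [0.001, -0.0, -1.0]]
contact_force: [-4.0, -0.9, 1.8]
finger_gap: 0.006
grasp_force: 1.7
20.85 [ 0.5291 -0.055   0.0123] y 104.2 F [-3.98 -0.93  1.83] M [-0.05  0.54  0.05] 0.00636029703911496 1.6785220429301262 q7 1.0226227372706913
shift [-0.0095 -0.      0.0005] turn [-0.0001 -0.0006 -0.0009]
```

```bash
python3 -m pendant '[[-0.001,0,0,0,0,0,-1],[-0.002,0,0,0,0,0,-1],[-0.003,0,0,0,0,0,-1],[-0.004,0,0,0,0,0,-1],[-0.005,0,0,0,0,0,-1],[-0.006,0,0,0,0,0,-1],[-0.007,0,0,0,0,0,-1],[-0.008,0,0,0,0,0,-1],[-0.009,0,0,0,0,0,-1],[-0.01,0,0,0,0,0,-1]]'; python3 - <<'E'
from h import *
e=np.array([.969,.247,0]); o=np.array([.5807,-.0419,0])
st();plan(list(o-e*.0485+[0,0,.012]),104.3)
E
```

```text
t: 22.1
tool_pos: [0.5324, -0.0543, 0.0121]
tool_rot: [[-0.969, -0.246, -0.004], [-0.246, 0.969, -0.002], [0.004, -0.001, -1.0]]
contact_force: [-7.5, -2.3, 6.2]
finger_gap: 0.004
grasp_force: 3.8
22.1 [ 0.5324 -0.0543  0.0121] y 104.2 F [-7.54 -2.33  6.21] M [-0.24  1.37  0.  ] 0.00404616126913386 3.8303212076425552 q7 1.0277028030976925
shift [-0.0028  0.0002  0.0002] turn [-0.0005 -0.0027 -0.001 ]
```

```bash
python3 -m pendant '[[-0.001,0,0,0,0,0,-1],[-0.002,0,0,0,0,0,-1],[-0.003,0,0,0,0,0,-1],[-0.004,0,0,0,0,0,-1],[-0.005,0,0,0,0,0,-1],[-0.006,0,0,0,0,0,-1],[-0.007,0,0,0,0,0,-1],[-0.008,0,0,0,0,0,-1],[-0.008,0,0,0,0,0,-1],[-0.008,0,0,0,0,0,-1]]'; python3 - <<'E'
from h import *
e=np.array([.969,.247,0]); o=np.array([.5807,-.0419,0])
st();plan(list(o-e*.0485+[0,0,.012]),104.3)
im,d=eyes.camera("side"); cv2.imwrite("pics/s2.png",cv2.resize(im[200:350,240:440,::-1],None,fx=4,fy=4,interpolation=2))
E
```

```text
t: 23.35
tool_pos: [0.5323, -0.0544, 0.0118]
tool_rot: [[-0.969, -0.245, -0.011], [-0.245, 0.969, -0.005], [0.012, -0.002, -1.0]]
contact_force: [-13.3, -3.2, 10.4]
finger_gap: -0.0
grasp_force: 6.8
23.35 [ 0.5323 -0.0544  0.0118] y 104.2 F [-13.32  -3.23  10.44] M [-0.52  2.63  0.01] -0.00042714083337879106 6.777817457914352 q7 1.0317759575097394
shift [-0.003   0.0003 -0.0004] turn [-0.0014 -0.0082 -0.0011]
```

View pics/s2.png

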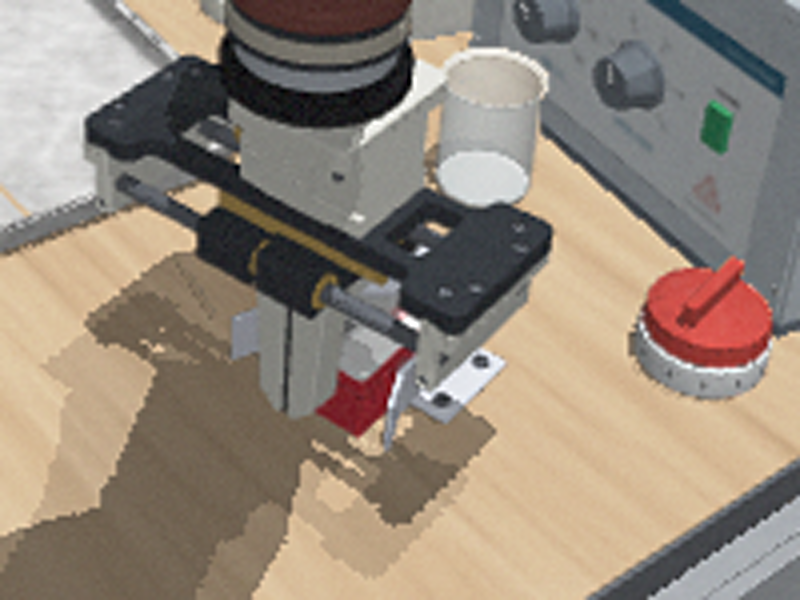

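The push has stalled while the force rises, which fits the carton being home. Next I'll back off, rise and check.

```bash
python3 -m pendant '[[0.01,0,0,0,0,0,-1],[0.03,0,0,0,0,0,-1],[0.06,0,0,0,0,0,-1],[0.08,0,-0.03,0,0,0,-1],[0.09,0,-0.1,0,0,0,-1],[0.09,0,-0.2,0,0,0,0],[0.09,0,-0.28,0,0,0,0],[0.09,0,-0.34,0,0,0,0],[0.09,0,-0.36,0,0,0,0],[0.09,0,-0.36,0,0,0,0]]'; python3 - <<'E'
from h import *
e=np.array([.969,.247,0]); n=np.array([-.247,.969,0]); o=np.array([.5807,-.0419,0])
st()
a,da=eyes.camera("side"); b,db=eyes.camera("top")
v=cv2.resize(a[210:330,260:400,::-1],None,fx=4,fy=4,interpolation=2)
w=cv2.resize(b[180:300,330:390,::-1],None,fx=4,fy=4,interpolation=2)
cv2.imwrite("pics/c.png",np.hstack([v,w]))
P=cloud("side",da); q=P[fitbox(P,.031,.041,(.45,.66),(-.13,.05))]; u=(q-o)@e; k=(u>-.07)&(u<.0)&(abs((q-o)@n)<.027); print(k.sum(),np.percentile(u[k],[0,2,5,50])*1e3,"v",np.percentile(((q-o)@n)[k],[2,98])*1e3, np.median(q[k][:,2]))
plan([.602,-.0365,.12],60)
E
```

```text
t: 24.65
tool_pos: [0.4948, -0.0639, 0.1926]
tool_rot: [[-0.969, -0.246, 0.002], [-0.246, 0.969, -0.0], [-0.002, -0.001, -1.0]]
contact_force: [-0.3, -0.5, -0.1]
finger_gap: 0.478
grasp_force: 0.0
24.65 [ 0.4948 -0.0639  0.1926] y 104.2 F [-0.29 -0.55 -0.11] M [ 0.11 -0.12 -0.04] 0.47781764971021384 0.0 q7 1.2763930864432436
546 [-43.25741578 -42.18871184 -41.70176988 -23.19144622] v [-26.44601311  25.82365718] 0.03527038122048755
shift [-0.2234  0.0003  0.1421] turn [-1.000e-04 -1.100e-03  5.146e-01]
```

View pics/c.png

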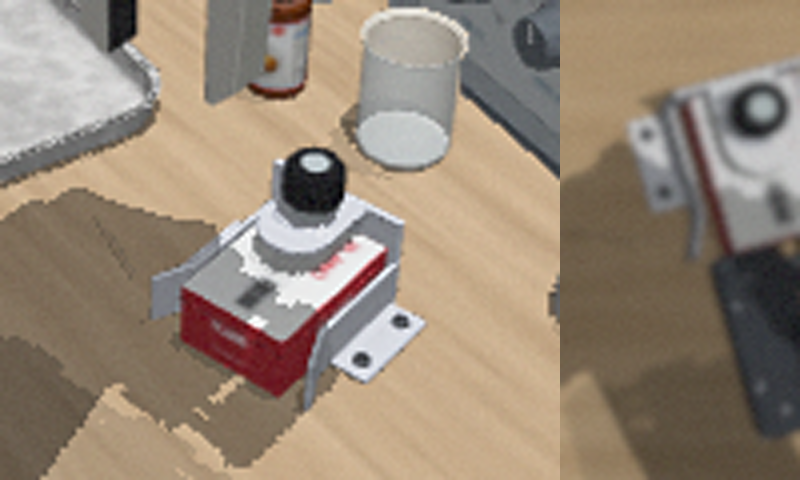

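The carton sits square and home under the tongue, with its front edge at about (235,360) in the left panel. Next comes the screw.

```bash
python3 -m pendant '[[-0.04,0,0.02,0,0,0,0],[-0.09,0,0.05,0,0,0,0],[-0.14,0,0.08,0,0,0,0],[-0.19,0,0.1,0,0,0,0],[-0.223,0,0.12,0,0,0,0],[-0.223,0,0.14,0,0,0,0],[-0.223,0,0.17,0,0,0,0],[-0.223,0,0.19,0,0,0,0],[-0.223,0,0.2,0,0,0,0],[-0.223,0,0.2,0,0,0,0]]'; python3 -c "
from h import *
st();plan([.602,-.0365,.055],104.3)"
```

```text
t: 26.0
tool_pos: [0.6023, -0.0367, 0.092]
tool_rot: [[-0.969, -0.246, -0.0], [-0.246, 0.969, -0.0], [0.0, 0.0, -1.0]]
contact_force: [0.1, 0.3, 0.5]
finger_gap: 0.5
grasp_force: 0.0
26.0 [ 0.6023 -0.0367  0.092 ] y 104.2 F [0.06 0.33 0.5 ] M [ 0.1  -0.1   0.02] 0.4995769070765189 0.0 q7 1.1806047039095815
shift [0.0005 0.0005 0.074 ] turn [ 0.     -0.0003 -0.001 ]
```

```bash
python3 -m pendant '[[0,0,0.02,0,0,0,0],[0,0,0.04,0,0,0,0],[0,0,0.06,0,0,0,0],[0,0,0.07,0,0,0,0],[0,0,0.075,0,0,0,0],[0,0,0.075,0,0,0,-1],[0,0,0.075,0,0,0,-1],[0,0,0.075,0,0,0,-1],[0,0,0.075,0,0,0,-1],[0,0,0.075,0,0,0,-1]]'; python3 -c "
from h import *
st()"
```

```text
t: 27.25
tool_pos: [0.6022, -0.0338, 0.055]
tool_rot: [[-0.969, -0.247, -0.0], [-0.247, 0.969, 0.004], [-0.001, 0.004, -1.0]]
contact_force: [-1.5, 4.9, 0.2]
finger_gap: 0.292
grasp_force: 30.0
27.25 [ 0.6022 -0.0338  0.055 ] y 104.3 F [-1.54  4.91  0.22] M [ 1.21  0.21 -0.08] 0.2924750252459648 29.999663829803467 q7 1.1428859460334395
```

```bash
python3 -m pendant '[[0,0.003,0,0,0,0.03,-1],[0,0.006,0,0,0,0.1,-1],[0,0.006,0,0,0,0.18,-1],[0,0.006,0,0,0,0.26,-1],[0,0.006,0,0,0,0.34,-1],[0,0.006,0,0,0,0.42,-1],[0,0.006,0,0,0,0.5,-1],[0,0.006,0,0,0,0.57,-1],[0,0.006,0,0,0,0.63,-1],[0,0.006,0,0,0,0.66,-1]]'; python3 -c "
from h import *
st()"
```

```text
t: 28.5
tool_pos: [0.6021, -0.0343, 0.0549]
tool_rot: [[-0.736, 0.676, 0.0], [0.676, 0.736, -0.001], [-0.001, -0.001, -1.0]]
contact_force: [-0.6, -0.3, -0.1]
finger_gap: 0.294
grasp_force: 30.0
28.5 [ 0.6021 -0.0343  0.0549] y 47.4 F [-0.63 -0.33 -0.12] M [ 0.07 -0.08  0.06] 0.29352631233503584 29.99940723180771 q7 0.319043007896992
```

```bash
python3 -m pendant '[[0,0,0,0,0,0.03,-1],[0,0,0,0,0,0.06,-1],[0,0,0,0,0,0.09,-1],[0,0,0,0,0,0.12,-1],[0,0,0,0,0,0.15,-1],[0,0,0,0,0,0.18,-1],[0,0,0,0,0,0.21,-1],[0,0,0,0,0,0.24,-1],[0,0,0,0,0,0.27,-1],[0,0,0,0,0,0.3,-1]]'; python3 -c "
from h import *
st()"
```

```text
t: 29.75
tool_pos: [0.6017, -0.0339, 0.0548]
tool_rot: [[-0.367, 0.93, -0.0], [0.93, 0.367, -0.001], [-0.0, -0.001, -1.0]]
contact_force: [-1.1, -3.4, 4.0]
finger_gap: 0.292
grasp_force: 30.0
29.75 [ 0.6017 -0.0339  0.0548] y 21.5 F [-1.13 -3.44  4.03] M [-0.75  0.25  0.38] 0.2919469517373753 29.999718368053436 q7 -0.03728828597936017
```

```bash
python3 -m pendant '[[0,0,0,0,0,0.02,-1],[0,0,0,0,0,0.04,-1],[0,0,0,0,0,0.06,-1],[0,0,0,0,0,0.08,-1],[0,0,0,0,0,0.1,-1],[0,0,0,0,0,0.12,-1],[0,0,0,0,0,0.12,-1],[0,0,0,0,0,0.12,-1],[0,0,0,0,0,0.12,-1],[0,0,0,0,0,0.12,-1]]'; python3 -c "
from h import *
st()"
```

```text
t: 31.0
tool_pos: [0.6016, -0.0334, 0.0547]
tool_rot: [[-0.197, 0.98, -0.0], [0.98, 0.197, 0.0], [0.0, -0.0, -1.0]]
contact_force: [-2.4, -3.0, 4.8]
finger_gap: 0.295
grasp_force: 30.0
31.0 [ 0.6016 -0.0334  0.0547] y 11.4 F [-2.43 -3.04  4.83] M [-0.6   0.29  0.3 ] 0.29450121546567926 30.001044273376465 q7 -0.17496728974885484
```

The moment has plateaued at 0.3 to 0.38 N m, five times the running friction, after 1.62 rad of turning, so the screw is on its stop. Next I'll release and withdraw.

```bash
python3 -m pendant '[[0,0,0,0,0,0.12,-1],[0,0,0,0,0,0,0],[0,0,0,0,0,0,0],[0,0,0,0,0,0,0],[0,0,-0.03,0,0,0,0],[0,0,-0.08,0,0,0,0],[0,0,-0.15,0,0,0,0],[0,0,-0.22,0,0,0,0],[0,0,-0.3,0,0,0,0],[0,0,-0.36,0,0,0,0]]'; python3 -c "
from h import *
st();plan([.42,-.28,.25],11.4)"
```

```text
t: 32.25
tool_pos: [0.6023, -0.0329, 0.2378]
tool_rot: [[-0.197, 0.98, 0.003], [0.98, 0.197, 0.001], [0.0, 0.003, -1.0]]
contact_force: [0.5, 0.3, -0.1]
finger_gap: 0.503
grasp_force: 0.0
32.25 [ 0.6023 -0.0329  0.2378] y 11.4 F [ 0.53  0.25 -0.09] M [-0.03 -0.11 -0.03] 0.5029838176223486 0.0 q7 -0.05890543164970154
shift [-0.4127 -0.4548 -0.026 ] turn [ 0.0023 -0.0001 -0.0005]
```

The release row included a small back-turn, so I'll re-grip, re-tighten and let go without turning.

```bash
python3 -m pendant '[[0,0,0.1,0,0,0,0],[0,0,0.2,0,0,0,0],[0,0,0.28,0,0,0,0],[0,0,0.34,0,0,0,0],[0,0,0.364,0,0,0,0],[0,0,0.364,0,0,0,0],[0,0,0.364,0,0,0,-1],[0,0,0.364,0,0,0,-1],[0,0,0.364,0,0,0,-1],[0,0,0.364,0,0,0,-1]]'; python3 -m pendant '[[0,0,0,0,0,0.02,-1],[0,0,0,0,0,0.04,-1],[0,0,0,0,0,0.06,-1],[0,0,0,0,0,0.08,-1],[0,0,0,0,0,0.1,-1],[0,0,0,0,0,0.12,-1],[0,0,0,0,0,0.14,-1],[0,0,0,0,0,0.16,-1],[0,0,0,0,0,0.18,-1],[0,0,0,0,0,0.2,-1]]'; python3 -c "
from h import *
st()"
```

```text
t: 33.5
tool_pos: [0.6016, -0.0338, 0.0538]
tool_rot: [[-0.197, 0.98, -0.0], [0.98, 0.197, -0.001], [-0.001, -0.0, -1.0]]
contact_force: [-3.4, -0.7, 6.5]
finger_gap: 0.292
grasp_force: 30.0
t: 34.75
tool_pos: [0.6016, -0.0347, 0.0537]
tool_rot: [[0.099, 0.995, -0.0], [0.995, -0.099, -0.003], [-0.003, 0.0, -1.0]]
contact_force: [-1.8, -2.6, 4.8]
finger_gap: 0.295
grasp_force: 30.0
34.75 [ 0.6016 -0.0347  0.0537] y -5.7 F [-1.81 -2.62  4.82] M [-0.5   0.43  0.14] 0.295417428963045 30.001273155212402 q7 -0.4065396793379012
```

```bash
python3 -m pendant '[[0,0,0,0,0,0.02,-1],[0,0,0,0,0,0.04,-1],[0,0,0,0,0,0.06,-1],[0,0,0,0,0,0.08,-1],[0,0,0,0,0,0.1,-1],[0,0,0,0,0,0.12,-1],[0,0,0,0,0,0.14,-1],[0,0,0,0,0,0.16,-1],[0,0,0,0,0,0.18,-1],[0,0,0,0,0,0.2,-1]]'; python3 -c "
from h import *
st()
for _ in range(4): eyes.camera('side'); print(sensors.observe()['ft_torque'])"
```

```text
t: 36.0
tool_pos: [0.6017, -0.0339, 0.0535]
tool_rot: [[0.39, 0.921, 0.0], [0.921, -0.39, -0.001], [-0.001, 0.001, -1.0]]
contact_force: [-2.7, -1.0, 4.9]
finger_gap: 0.291
grasp_force: 30.0
36.0 [ 0.6017 -0.0339  0.0535] y -22.9 F [-2.66 -1.    4.93] M [-0.18  0.5   0.36] 0.29116871822225443 30.000090301036835 q7 -0.6331835759866479
[-0.24177965  0.49405451  0.28037406]
[-0.20045935  0.50026392  0.25239262]
[-0.25052876  0.46008564  0.25279964]
[-0.19725586  0.50691911  0.28576994]
```

```bash
python3 -m pendant '[[0,0,0,0,0,0,0],[0,0,0,0,0,0,0],[0,0,0,0,0,0,0],[0,0,-0.02,0,0,0,0],[0,0,-0.06,0,0,0,0],[0,0,-0.12,0,0,0,0],[0,0,-0.19,0,0,0,0],[0,0,-0.26,0,0,0,0],[0,0,-0.33,0,0,0,0],[0,0,-0.36,0,0,0,0]]'; python3 -c "
from h import *
st();plan([.45,-.3,.25],-22.9)"
```

```text
t: 37.45
tool_pos: [0.6029, -0.0333, 0.2355]
tool_rot: [[0.39, 0.921, 0.004], [0.921, -0.39, 0.0], [0.002, 0.004, -1.0]]
contact_force: [0.3, -0.6, -0.2]
finger_gap: 0.502
grasp_force: 0.0
37.45 [ 0.6029 -0.0333  0.2355] y -23.0 F [ 0.27 -0.58 -0.18] M [-0.01 -0.11 -0.06] 0.5022894467020449 0.0 q7 -0.5548289345030823
shift [-0.6103 -0.0731 -0.0305] turn [ 0.0027 -0.0012 -0.0009]
```

```bash
python3 -m pendant '[[-0.06,-0.01,0,0,0,0,0],[-0.13,-0.02,0,0,0,0,0],[-0.2,-0.03,0,0,0,0,0],[-0.27,-0.04,0,0,0,0,0],[-0.35,-0.05,0,0,0,0,0],[-0.43,-0.06,0,0,0,0,0],[-0.51,-0.07,0,0,0,0,0],[-0.57,-0.07,0,0,0,0,0],[-0.61,-0.07,0,0,0,0,0],[-0.61,-0.07,0,0,0,0,0]]'; python3 - <<'E'
from h import *
e=np.array([.969,.247,0]); n=np.array([-.247,.969,0]); o=np.array([.5807,-.0419,0])
a,da=eyes.camera("side"); b,db=eyes.camera("top"); P=cloud("top",db); cartons(P)
Q=cloud("side",da); q=Q[fitbox(Q,.031,.041,(.45,.66),(-.13,.05))]; u=(q-o)@e; k=(u>-.07)&(u<0)&(abs((q-o)@n)<.027); print(k.sum(),np.percentile(u[k],[0,2,5])*1e3)
for nm,z in[("beaker_center",.035),("timer_center",.023),("dropper_center",.05),("clamp_foot",.033)]:
    for r in eyes.place_of(nm,"top")[:1]+eyes.place_of(nm,"side")[:0]: print(nm,r["confidence"],onz("top",r["centre"],z))
v=cv2.resize(a[230:310,290:390,::-1],None,fx=4,fy=4,interpolation=2)
w=cv2.resize(b[140:300,100:440,::-1],(680,320))
cv2.imwrite("pics/e.png",np.hstack([v,w[:,280:]]))
E
```

```text
t: 38.7
tool_pos: [0.4492, -0.3022, 0.2319]
tool_rot: [[0.394, 0.919, -0.002], [0.919, -0.394, 0.0], [-0.001, -0.002, -1.0]]
contact_force: [-0.5, -0.2, -0.3]
finger_gap: 0.504
grasp_force: 0.0
carton [572.8 363.5] [82.5 56.4] long axis deg 76.8 z 0.03738850735235745 mean [0.57237951 0.3629345  0.03732903]
504 [-43.05976305 -41.85633827 -41.24845669]
beaker_center 0.89 [0.7173171  0.01691396 0.035     ]
timer_center 0.87 [ 0.7111581  -0.13730828  0.023     ]
dropper_center 0.51 [0.68771751 0.09714052 0.05      ]
clamp_foot 0.66 [ 0.71052244 -0.13967856  0.033     ]
```

View pics/e.png

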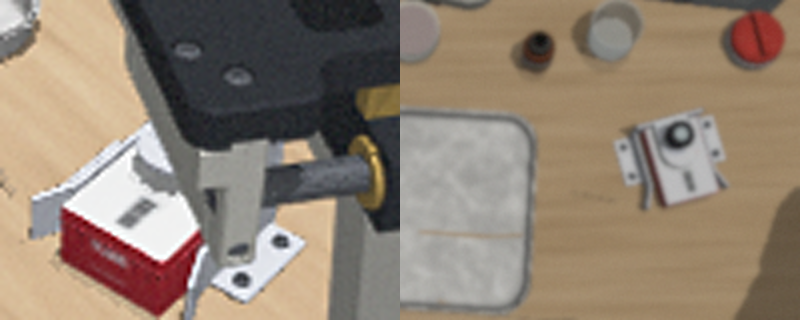

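The heavier carton is home under the clamp, the lighter one stands on the tray, and the bystanders haven't moved. I'm handing the job in.

```bash
python3 -c "
from rig import order
print(order.sign_off())"
```

```text
the job is handed in; nothing more can be done
None
```

I lifted the left carton (about 0.13 kg) and set it back, then the right one (about 0.38 kg), pushed that heavier one home in the holder and turned the thumbscrew to its stop; the lighter carton stands on the tray, the bystanders did not move, and I handed in at about 39 s (no verdict was returned).

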